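Close a two-part casting mould and clamp its draw latch

ROBOT

A 7-joint arm with a two-finger parallel gripper is mounted at the origin on the work surface. World frame = base frame: x ahead of the robot, y to its left, z up, the work surface at z = 0. Lengths are in m, angles in rad, forces in N, time in s.
With the tool pointing down it reaches from about 0.425 to 0.825 m from the base axis. Payload 3.6 kg.
Tool frame: the origin (TCP) lies at the very end of the fingers, on their centre line; the grasp point (between the pads) lies 19 mm behind it (ctrl.grip_point_offset is the x of the grasp point in the tool frame, in m); x points along the fingers, z is the direction in which the jaws open and shut, and the axes are right-handed (so a half turn about x gives the same grasp; the last joint's range is limited). The gripper opens to 85 mm and grips with 20 to 120 N. Pads are 22 mm wide; open, the fingers measure 114 mm over their backs; the gripper's body (76 mm by 85 mm) begins 54 mm behind the grasp point. The pads swing forward as they close: fully open they stand 13 mm farther back than shut.
Start: joints at [-1.367, 0.615, -0.013, 1.423, 0.008, 1.103, -0.04], TCP at [0.148, 0.633, 0.231] pointing down, gripper open.
Joint ranges: [-3.12, 3.12], [-0.3, 2.06], [-1.34, 1.32], [0.26, 2.42], [-1.36, 4.5], [0.01, 1.98], [-2.84, 2.84]. Speed limits (rad/s): [2.79, 2.79, 3.14, 3.14, 3.14, 3.14, 3.14].

INTERFACE

Orientations are given as a unit quaternion [x, y, z, w].
In Python, from rig import ctrl gives the robot as it stands.
- The arm moves only by the shell command python3 -m creep 'ROWS' [OPENING] [FORCE]. ROWS is JSON, a list of rows, each a list of 2 entries, a list of its own where there are three numbers: the shift along the tool's x, y, z in mm, then the turn about the tool's x in rad. A call has 1 to 20 rows; each row is the pose to reach, as a shift and turn from the pose commanded when the call began, along the tool's axes at that moment; what a row does not reach only later rows make up. A row lasts 1/10 s, in which the tool goes at most 50 mm and 8.59 degrees, less where a joint would pass 70% of its speed; a pose out of reach is approached as far as the arm can. A call with a gripper value outside its range is refused whole. OPENING is the opening, from 0 (shut) to 1 (fully open), set as the call begins (- or left out, the last holds). The fingers move at their own pace and stop on an object; FORCE is the grip in N (left out, the last holds). Time passes only in rows, so rows that repeat a pose let the fingers close. It gives the time, the measured TCP pose, the force and the opening at its end, in the units of the state.
- ctrl.read_state(): the state, without advancing time (a new reading comes with each control period).
- ctrl.get_image(name): name is "scene" or "side" or "wrist"; returns (picture, depth): 480x640x3 uint8, red, green, blue; 480x640 float32, m along the optical axis (not along the pixel's ray), 0 where there is no reading.
- ctrl.camera_model(name): a dict with "fx", "fy", "cx", "cy" (pixels), "cam_to_world" (4x4, takes a point from camera to world coordinates). Camera axes: x right, y down, z forward; pixel columns grow to the right and rows downward; lengths in m; the calibration is good to about 2 mm. A picture is of the moment at which its call begins: read the wrist's pose just before it. camera_model takes no time and is no camera call; for the wrist camera it gives the pose at the moment of the call.
- ctrl.finish_job(): hands the job in, once; it reports no verdict.
The state is a dict: "time_s": time; "qpos": joint angles; "qvel": joint speeds; "tau": joint torques, N m; "eef_pos": TCP position; "tool_rot": TCP orientation; "ft_force": force on the tool from outside, world axes, zero at the start; "wrist_torque": the same for the moment, N m; "opening": finger opening in m.
Only numpy, scipy, OpenCV 4.12 (cv2) and the standard library are available. Lean on these libraries where they do the work, as an engineer would, in place of code of your own. Each camera call takes 0.05 s, during which the arm holds its last target.

TASK

Close the casting mould: push the sliding half up against the fixed half, swing the latch's wire loop over so that its crossbar is caught behind both hooks of the keeper, then press the latch lever all the way down past centre so that the halves stay clamped tight. Let go of everything and leave the other things on the bench where they are.

Things in the scene. Friction and masses are not known exactly. Their poses are not given: they have to be found in the camera images.
- mould: whole mould, fixed, on a plywood board 200 x 385 x 12 mm. Origin on the bench under the seam; +y = slide line: fixed aluminium half (150 wide, 137 long incl. 6 mm seal strip, top 80 mm above bench) on the -y side, sliding half on the +y side; +x across, z up. Guide rods (12 mm) at x = +-60, height 40, end at posts 52 mm high at y = 207 to 221; the middle between them is free
- half (a joint): slide of the loose half (150 mm wide, 110 long, top 80 above bench, 0.9 kg) along the mould's +y: 0 = closed against the seal strip (a firm stop), positive = gap in m (up to 0.065). Friction about 4 N; stays where it is left
- push_pt (a point): centre of the outer end face (+y face) of the sliding half, 55 mm above the bench; moves with it. Push here towards the mould's -y
- seat (a point): on the keeper: where the middle of the crossbar (bar axis) sits when hooked, midway between two steel hooks (12 mm wide, at x = +-30, 48 free between); 110 mm above bench, 36 from the seam face; axes as mould's. The hooks open to +y: the bar must pass down with its axis over 7 mm to +y of the seat, beyond the lips, then go back under them
- lever (a joint): latch lever on the fixed half, rad: 0 = closed, flat, pointing to the mould's -y (its stop, about 0.21 rad past dead centre); 1.57 = upright; most open 1.66. Stiff pivot (0.09 N m), stays where it is left; drawing the latch tight takes some 0.15 N m more
- lever_pivot (a point): lever's pivot axis (along the mould's x), 38 mm to -y of the seam, 110 mm above the bench; axes turn with the lever: own -y points along the lever to its tip, own +z is the face to press on (towards the keeper when upright, up when closed)
- lever_tip (a point): middle of the lever's free end, a 12 mm round edge 44 mm wide, 95 mm from the pivot. The lever is a flat steel strip 44 mm wide and 6 mm thick; its pressing face is 8 mm from the pivot axis
- bail (a joint): angle of the wire loop to the lever, rad; loop's elevation above the mould's +y = this minus the lever's angle. The loop swings on a pin in the lever 25 mm from the lever's pivot (y = -24.5, z = -5.2 mm in the lever_pivot frame). Stiff (0.04 N m): stays where it is left; carrying the bar turns the lever too, resisting with 3 to 5 N
- bar_mid (a point): middle of the crossbar of the wire loop: 8 mm round steel bar along the mould's x, 88 mm long between the loop's two side wires, 95 mm from the loop's pin; can be pinched across y from above. With the lever upright and the half closed the bar reaches about 13 mm beyond the seat
- cup: bystander: white paper cup, 72 mm across, 85 mm tall; origin at its underside
- tape: bystander: roll of tape lying flat, 100 mm across, 25 mm high; origin at its underside
- bottle: bystander: white plastic jar, 70 mm across, 150 mm tall; origin at its underside
- tray: bystander: open blue plastic tray 110 x 170 x 50 mm; origin at its underside
- lip (a point): centre of the top of one keeper hook's lip (hook at x = +30): the lip is 6 mm thick, underside 10 mm above the seated bar's axis, and reaches 3 mm beyond the seat in +y. The hook's floor is 6 mm under the bar's axis and reaches 16 mm beyond the seat; the neck's face is 4 mm to -y of the axis
- keeper (a joint): travel in m of the sprung keeper plate (both hooks) on top of the sliding half, towards the mould's -y, against a stiff spring (12 N/mm): 0 = at rest, 2 to 3 mm when the latch is clamped tight; grows when the hooked loop pulls. The plate's top between the hooks is 25 mm below the seat

How it is judged:
By the outcome, as a careful person would: the job done as asked, in the order asked, and still so for the second after the job is handed in, with the robot touching nothing.
It also fails if it takes over 56 s, if anything falls off the work surface, if the arm or the gripper's body presses on something with over 40 N, if the wrist force passes 120 N, or if a joint passes its speed limit or range.

## Working session

There is one attempt and no reset: what is moved stays moved. The work goes in short steps, Python scripts to look and compute and a shell command to move; the robot and the scene stay as the last step left them, time stands still between calls to the robot, and variables do not carry over. Pictures are saved under pics/ and viewed, and the job is handed in when it is done.

```bash
ls; mkdir -p pics
python3 - <<'E'
from rig import ctrl
import cv2
print(ctrl.read_state())
print(ctrl.grip_point_offset)
for n in ("scene","side","wrist"):
    im,d=ctrl.get_image(n)
    cv2.imwrite(f"pics/a_{n}.png",im[:,:,::-1])
    import numpy as np
    np.save(f"/tmp/a_{n}_d.npy",d)
    print(n,ctrl.camera_model(n))
E
```

```text
pics
{'time_s': 0.0, 'qpos': array([-1.36749847,  0.61591588, -0.01262467,  1.42493253,  0.00812064,
        1.10337501, -0.04039882]), 'qvel': array([-0.00064045,  0.00260933,  0.000444  ,  0.0001909 ,  0.00215725,
        0.00056511,  0.00042756]), 'tau': array([ 2.78478842e-05, -4.69209945e+01,  2.59135701e-01, -1.71035349e+01,
        9.91307956e-03,  9.43395251e-03,  6.33582189e-06]), 'eef_pos': array([0.14787382, 0.63216274, 0.23012914]), 'tool_rot': array([-0.43998389,  0.55471077,  0.43882204,  0.55330404]), 'ft_force': array([-0.16386222,  0.19197402, -0.51203999]), 'wrist_torque': array([-0.02214011, -0.00143134,  0.03737421]), 'opening': 0.08518518997215199}
-0.0187
scene {'fx': 625.0101139982961, 'fy': 625.0101139982961, 'cx': 322.1352887741003, 'cy': 241.18368620892548, 'cam_to_world': array([[-5.60151245e-02,  7.02817085e-01, -7.09161795e-01,
         1.83543627e+00],
       [ 9.98429528e-01,  3.88008754e-02, -4.04100114e-02,
         8.16762501e-02],
       [-8.84747921e-04, -7.10311648e-01, -7.03886766e-01,
         1.39188565e+00],
       [ 0.00000000e+00,  0.00000000e+00,  0.00000000e+00,
         1.00000000e+00]])}
side {'fx': 536.7958837291858, 'fy': 536.7958837291858, 'cx': 310.61891233103177, 'cy': 237.25463279876948, 'cam_to_world': array([[ 0.90780815, -0.21727718,  0.35871297,  0.02661837],
       [-0.41937683, -0.46474779,  0.77982855, -1.05719006],
       [-0.00272789, -0.85837062, -0.51302285,  0.80364142],
       [ 0.        ,  0.        ,  0.        ,  1.        ]])}
wrist {'fx': 339.61828161063704, 'fy': 339.61828161063704, 'cx': 322.0037808725329, 'cy': 240.7462329858128, 'cam_to_world': array([[ 0.22760333,  0.93680026,  0.26571036,  0.08065867],
       [ 0.97375282, -0.21855246, -0.06356311,  0.64718606],
       [-0.00147428,  0.27320339, -0.96195516,  0.37278303],
       [ 0.        ,  0.        ,  0.        ,  1.        ]])}
```

View pics/a_scene.png

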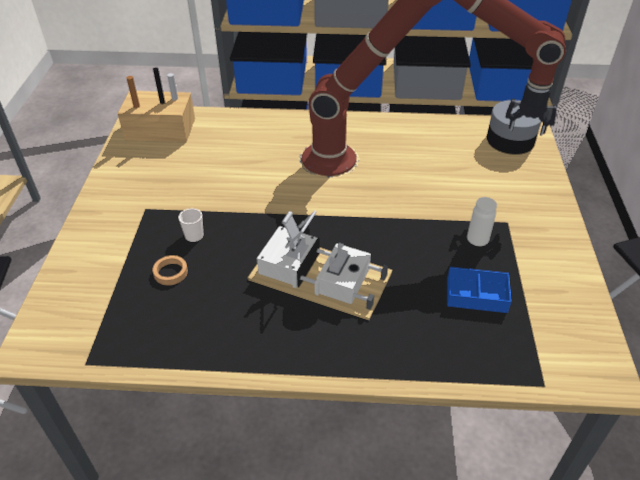

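View pics/a_side.png

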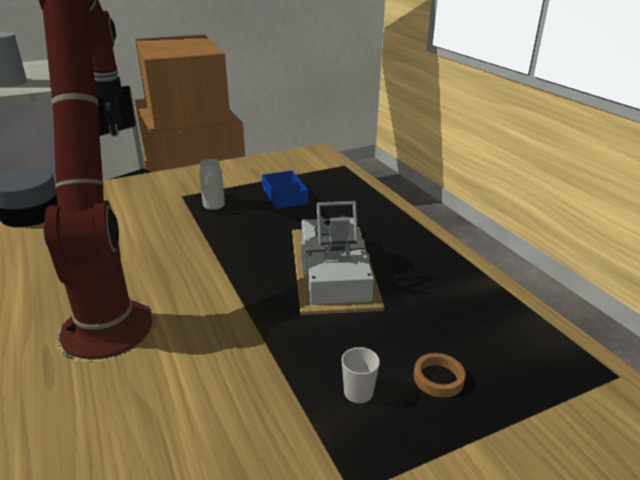

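View pics/a_wrist.png

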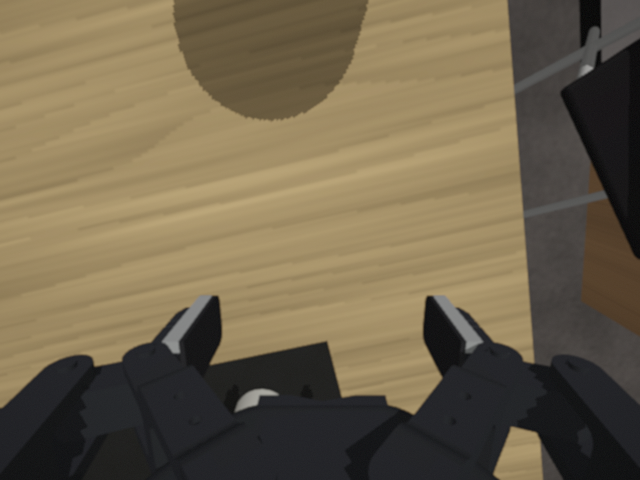

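```bash
cat > h.py <<'E'
import numpy as np, cv2
def cloud(d,m):
    v,u=np.mgrid[0:d.shape[0],0:d.shape[1]]
    P=np.stack([(u-m['cx'])/m['fx']*d,(v-m['cy'])/m['fy']*d,d],-1)
    T=m['cam_to_world']; return P@T[:3,:3].T+T[:3,3]
def proj(p,m):
    T=m['cam_to_world']; q=(np.asarray(p)-T[:3,3])@T[:3,:3]
    return q[...,0]/q[...,2]*m['fx']+m['cx'], q[...,1]/q[...,2]*m['fy']+m['cy']
E
python3 - <<'E'
from rig import ctrl
from h import *
for n,(x0,y0,x1,y1) in dict(scene=(235,200,405,325),side=(280,190,400,320)).items():
    im=cv2.imread(f"pics/a_{n}.png"); d=np.load(f"/tmp/a_{n}_d.npy"); m=ctrl.camera_model(n)
    c=cv2.resize(im[y0:y1,x0:x1],None,fx=4.6,fy=4.6,interpolation=cv2.INTER_CUBIC)
    cv2.imwrite(f"pics/a_{n}_c.png",c); print(c.shape)
    P=cloud(d,m)[y0:y1,x0:x1].reshape(-1,3); P=P[d[y0:y1,x0:x1].ravel()>0]
    for lo,hi in ((.008,.016),(.076,.084)):
        s=P[(P[:,2]>lo)&(P[:,2]<hi)]
        r=cv2.minAreaRect(s[:,:2].astype(np.float32)*1000)
        print(n,lo,len(s),r,np.median(s[:,2]))
        print(cv2.boxPoints(r).round(1).tolist())
E
```

```text
(575, 782, 3)
scene 0.008 1696 ((514.5062255859375, -18.570587158203125), (542.2113647460938, 491.0816650390625), 89.35684204101562) 0.011178472729701516
[[265.8999938964844, -286.8999938964844], [757.0, -292.3999938964844], [763.0999755859375, 249.8000030517578], [272.0, 255.3000030517578]]
scene 0.076 1843 ((581.1422729492188, -15.961685180664062), (301.2079162597656, 163.50241088867188), 69.75337219238281) 0.07928029249937207
[[452.29998779296875, -129.0], [605.7000122070312, -185.60000610351562], [710.0, 97.0], [556.5999755859375, 153.60000610351562]]
(598, 552, 3)
side 0.008 1041 ((615.0888671875, 126.23294067382812), (659.97216796875, 216.74632263183594), 73.08790588378906) 0.009521337553492382
[[415.3999938964844, -158.0], [622.7999877929688, -221.0], [814.7999877929688, 410.3999938964844], [607.4000244140625, 473.5]]
side 0.076 1480 ((569.2759399414062, -21.134857177734375), (298.6817626953125, 148.01025390625), 69.7726058959961) 0.07747972948605042
[[448.20001220703125, -135.6999969482422], [587.0999755859375, -186.89999389648438], [690.4000244140625, 93.4000015258789], [551.5, 144.60000610351562]]
```

View pics/a_scene_c.png

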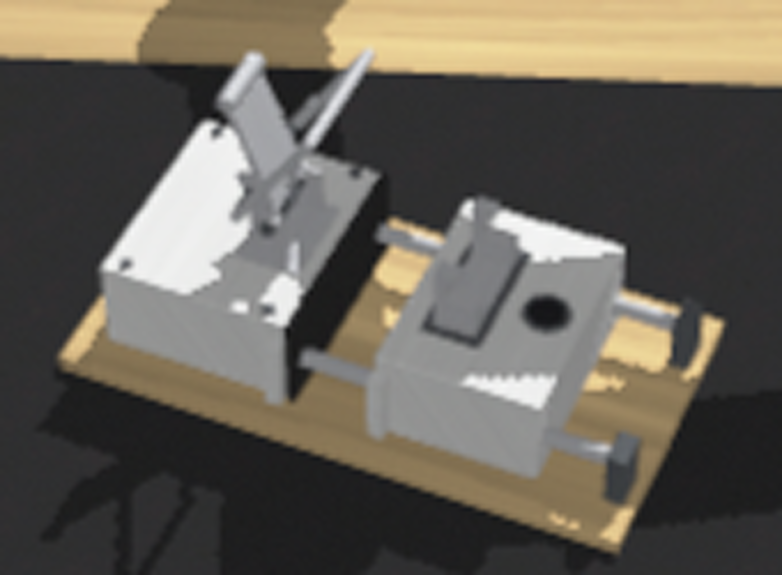

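View pics/a_side_c.png

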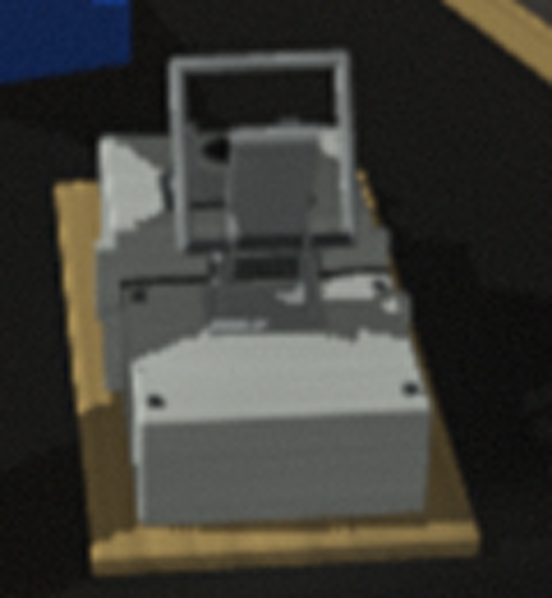

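Run:
```python
from rig import ctrl
from h import *
from scipy.optimize import least_squares
mS,mD=ctrl.camera_model('scene'),ctrl.camera_model('side')
obs=[]
def a(cam,cu,cv_,x,y,z,sl=0):
    off=(235,200) if cam=='s' else (280,190)
    obs.append((cam,cu/4.6+off[0]-.4,cv_/4.6+off[1]-.4,x,y,z,sl))
for cu,cv_,x,y in ((102,270,75,-137),(290,325,75,0),(207,122,-75,-137),(383,172,-75,0)): a('s',cu,cv_,x,y,80)
for cu,cv_,x,y in ((378,362,75,0),(548,408,75,110),(625,247,-75,110),(462,203,-75,0)): a('s',cu,cv_,x,y,80,1)
a('d',428,405,75,-137,80);a('d',140,420,-75,-137,80)
def f(p):
    r=[]
    c,s=np.cos(p[2]),np.sin(p[2])
    for cam,u,v,x,y,z,sl in obs:
        y=y+(p[3] if sl else 0)
        w=np.array([p[0]+c*x-s*y,p[1]+s*x+c*y,z])/1000
        uu,vv=proj(w,mS if cam=='s' else mD); r+=[uu-u,vv-v]
    return np.array(r)
s=least_squares(f,[570,-20,-.35,50],loss='soft_l1')
print(s.x.round(3)); print(f(s.x).reshape(-1,2).round(1).tolist())
```

```text
[ 5.67722e+02 -2.97170e+01 -3.50000e-01  5.72320e+01]
[[-1.6, -0.9], [0.3, 0.8], [-1.6, -1.3], [1.1, 0.2], [-0.4, -1.3], [-0.9, 0.4], [1.0, -0.3], [1.6, -1.2], [1.4, -0.7], [0.1, -0.7]]
```

```bash
cat >> h.py <<'E'
from scipy.spatial.transform import Rotation as R
import os,json
M=dict(o=[567.7,-29.7],yaw=-0.35)
if os.path.exists('m.json'): M=json.load(open('m.json'))
def m2w(p):
    p=np.asarray(p,float); c,s=np.cos(M['yaw']),np.sin(M['yaw'])
    return np.stack([M['o'][0]+c*p[...,0]-s*p[...,1],M['o'][1]+s*p[...,0]+c*p[...,1],p[...,2]],-1)
def w2m(p):
    p=np.asarray(p,float); c,s=np.cos(M['yaw']),np.sin(M['yaw']); q=p-np.array(M['o']+[0])
    return np.stack([c*q[...,0]+s*q[...,1],-s*q[...,0]+c*q[...,1],q[...,2]],-1)
def tool(st):
    Q=R.from_quat(st['tool_rot']).as_matrix(); return st['eef_pos']*1000,Q
def info(st,tgt=None):
    p,Q=tool(st)
    print('t',round(st['time_s'],2),'mould tcp',w2m(p).round(1),'F mould',np.array([np.cos(M['yaw'])*st['ft_force'][0]+np.sin(M['yaw'])*st['ft_force'][1],-np.sin(M['yaw'])*st['ft_force'][0]+np.cos(M['yaw'])*st['ft_force'][1],st['ft_force'][2]]).round(1),'open',round(st['opening']*1000,1))
    ym=np.array([-np.sin(M['yaw']),np.cos(M['yaw']),0])
    xm=np.array([np.cos(M['yaw']),np.sin(M['yaw']),0])
    print('tool axes in mould (cols xyz)',np.stack([xm@Q,ym@Q,[0,0,1]@Q]).round(3).tolist())
    a=np.arctan2(ym@Q[:,1],ym@Q[:,2]) # turn about tool x so that tool z || mould y
    # rotating by t: z' = cos t z - sin t y
    print('turn for z||+y:',round(-a,3),' or ',round(-a+np.pi,3),round(-a-np.pi,3))
    if tgt is not None: print('shift',(Q.T@(m2w(tgt)-p)).round(1))
E
python3 - <<'E'
from rig import ctrl
from h import *
st=ctrl.read_state(); info(st,[0,205,250]); print(m2w([0,205,250]))
E
```

```text
t 0.15 mould tcp [-621.4  478.   230.4] F mould [-0.2 -0.1 -0.3] open 85.4
tool axes in mould (cols xyz) [[0.0, -0.993, -0.12], [-0.002, -0.12, 0.993], [-1.0, 0.0, -0.002]]
turn for z||+y: 0.12  or  3.262 -3.021
shift [ -18.9 -584.1 -345.6]
[637.99405053 162.87140613 250.        ]
```

```bash
python3 -m creep '[[[-19,-584,-346],0.12],[[-19,-584,-346],0.12],[[-19,-584,-346],0.12],[[-19,-584,-346],0.12],[[-19,-584,-346],0.12],[[-19,-584,-346],0.12],[[-19,-584,-346],0.12],[[-19,-584,-346],0.12],[[-19,-584,-346],0.12],[[-19,-584,-346],0.12],[[-19,-584,-346],0.12],[[-19,-584,-346],0.12],[[-19,-584,-346],0.12],[[-19,-584,-346],0.12],[[-19,-584,-346],0.12],[[-19,-584,-346],0.12]]' 0 40
python3 - <<'E'
from rig import ctrl
from h import *
st=ctrl.read_state(); info(st,[0,205,45])
im,d=ctrl.get_image('wrist'); m=ctrl.camera_model('wrist')
cv2.imwrite('pics/b_wrist.png',im[:,:,::-1]); np.savez('/tmp/b.npz',d=d,**m)
print(st['qpos'].round(2))
E
```

```text
time_s: 1.75
eef_pos: [0.6376, 0.1627, 0.2495]
tool_rot: [-0.405, 0.58, 0.405, 0.579]
ft_force: [0.3, 1.4, -0.1]
opening: -0.0
t 1.75 mould tcp [ -0.3 204.7 249.5] F mould [-0.2  1.4 -0.1] open -0.0
tool axes in mould (cols xyz) [[-0.002, -1.0, 0.001], [-0.0, 0.001, 1.0], [-1.0, 0.002, -0.0]]
turn for z||+y: -0.001  or  3.141 -3.143
shift [204.5  -0.6   0.4]
[-0.32  0.62  0.07  1.37 -0.05  1.16  0.98]
```

View pics/b_wrist.png

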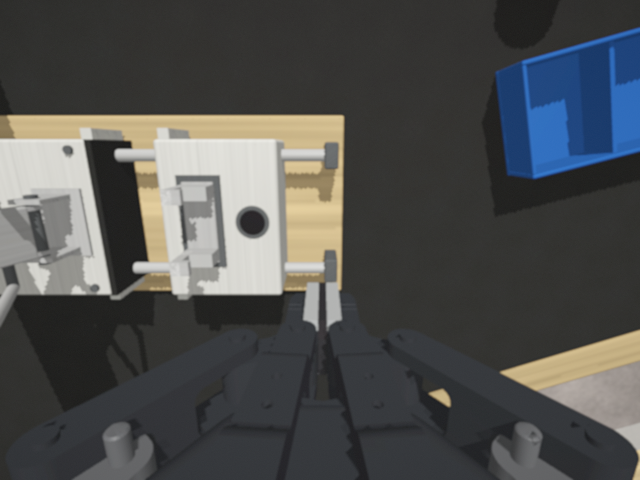

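Run:
```python
from h import *
z=np.load('/tmp/b.npz'); d=z['d']; m={k:z[k] for k in z.files}
P=w2m(cloud(d,m)*1000)
for (u,v) in [(270,160),(270,270),(250,180),(200,230),(165,220),(332,155),(330,265),(340,200),(20,150),(75,150)]:
    print((u,v),P[v,u].round(1))
Z=P[...,2]
# top plane of sliding half
mk=((abs(Z-80)<4)&(np.mgrid[0:480,0:640][1]>150)&(np.mgrid[0:480,0:640][1]<300)&(np.mgrid[0:480,0:640][0]<295)&(np.mgrid[0:480,0:640][0]>100)&(d>0))
s=P[mk]; print(len(s), np.percentile(s[:,0],[0.5,2,98,99.5]).round(1),np.percentile(s[:,1],[.5,2,98,99.5]).round(1),np.median(s[:,2]))
# edges per row/col
for v in (160,200,270):
    r=np.where(mk[v])[0]; print('row',v,P[v,r.min()].round(1),P[v,r.max()].round(1))
for u in (170,230,260,275):
    r=np.where(mk[:,u])[0]; print('col',u,r.min(),r.max(),P[r.min(),u].round(1),P[r.max(),u].round(1))
```

```text
(270, 160) [-57.  158.5  79.8]
(270, 270) [ 47.6 154.5  80.4]
(250, 180) [-39.2 139.4  78.7]
(200, 230) [ 6.1 92.  86.1]
(165, 220) [-2.1 57.9 80. ]
(332, 155) [-60.7 214.9  51.3]
(330, 265) [ 52.9 213.9  51.3]
(340, 200) [-10.3 225.6  10.3]
(20, 150) [-65.3 -63.3  79.6]
(75, 150) [-65.4 -15.   78.8]
14810 [-75.  -73.3  70.   72.4] [ 56.3  58.3 163.3 164.5] 79.97910435540388
row 160 [-56.9  56.3  79.4] [-57.  164.5  77.4]
row 200 [-21.5 101.1  83.6] [-20.8 164.3  78.5]
row 270 [48.  78.  79.7] [ 48.8 164.8  77.3]
col 170 139 272 [-74.9  70.5  78.3] [50.7 55.5 78.2]
col 230 139 293 [-75.1 123.3  76.9] [ 72.5 113.4  79.5]
col 260 139 293 [-75.1 150.2  78.4] [ 73.1 143.1  78. ]
col 275 140 293 [-74.3 163.4  78. ] [ 72.  158.5  80.4]
```

```bash
python3 -m creep '[[[50,0,0],0],[[100,0,0],0],[[150,0,0],0],[[190,0,0],0],[[203,0,0],0],[[203,0,0],0]]'
python3 -m creep '[[[0,0,-8],0],[[0,0,-16],0],[[0,0,-22],0],[[0,0,-28],0],[[0,0,-34],0],[[0,0,-40],0],[[0,0,-46],0],[[0,0,-52],0],[[0,0,-58],0],[[0,0,-64],0],[[0,0,-70],0],[[0,0,-74],0]]'
python3 - <<'E'
from rig import ctrl
from h import *
info(ctrl.read_state())
E
```

```text
time_s: 2.4
eef_pos: [0.6358, 0.1646, 0.0456]
tool_rot: [-0.405, 0.58, 0.407, 0.577]
ft_force: [-0.0, -0.2, 0.1]
opening: -0.0001
time_s: 3.6
eef_pos: [0.6123, 0.0923, 0.0471]
tool_rot: [-0.405, 0.58, 0.405, 0.579]
ft_force: [2.9, 4.2, 2.2]
opening: 0.0002
t 3.6 mould tcp [1.000e-01 1.299e+02 4.710e+01] F mould [1.3 5.  2.2] open 0.2
tool axes in mould (cols xyz) [[-0.0, -1.0, 0.0], [-0.001, 0.0, 1.0], [-1.0, 0.0, -0.001]]
turn for z||+y: -0.0  or  3.141 -3.142
```

Pushing at about 5 N (sliding). Continue to the stop.

```bash
python3 -m creep '[[[0,0,-3],0],[[0,0,-6],0],[[0,0,-8],0],[[0,0,-8],0]]'
python3 - <<'E'
from rig import ctrl
from h import *
info(ctrl.read_state())
E
```

```text
time_s: 4.0
eef_pos: [0.61, 0.0861, 0.0472]
tool_rot: [-0.405, 0.579, 0.405, 0.58]
ft_force: [3.5, 3.0, 2.0]
opening: 0.0002
t 4.0 mould tcp [  0.  123.2  47.2] F mould [2.3 4.  2. ] open 0.2
tool axes in mould (cols xyz) [[0.0, -1.0, -0.0], [0.0, -0.0, 1.0], [-1.0, -0.0, 0.0]]
turn for z||+y: 0.0  or  3.142 -3.141
```

```bash
python3 -m creep '[[[0,0,-3],0],[[0,0,-5],0],[[0,0,-5],0]]'
python3 - <<'E'
from rig import ctrl
from h import *
info(ctrl.read_state())
E
```

```text
time_s: 4.3
eef_pos: [0.61, 0.0861, 0.0474]
tool_rot: [-0.405, 0.576, 0.407, 0.581]
ft_force: [7.3, 7.6, -1.2]
opening: 0.0002
t 4.3 mould tcp [1.000e-01 1.233e+02 4.740e+01] F mould [ 4.3  9.6 -1.2] open 0.2
tool axes in mould (cols xyz) [[0.003, -1.0, -0.003], [0.008, -0.003, 1.0], [-1.0, -0.003, 0.008]]
turn for z||+y: 0.003  or  3.145 -3.138
```

```bash
python3 -m creep '[[[0,0,-6],0],[[0,0,-8],0],[[0,0,-8],0]]'
python3 - <<'E'
from rig import ctrl
from h import *
info(ctrl.read_state())
E
```

```text
time_s: 4.6
eef_pos: [0.6101, 0.0862, 0.0476]
tool_rot: [-0.406, 0.571, 0.41, 0.584]
ft_force: [11.2, 18.1, -5.8]
opening: -0.0
t 4.6 mould tcp [1.000e-01 1.234e+02 4.760e+01] F mould [ 4.3 20.8 -5.8] open -0.0
tool axes in mould (cols xyz) [[0.006, -1.0, -0.008], [0.019, -0.008, 1.0], [-1.0, -0.006, 0.019]]
turn for z||+y: 0.008  or  3.149 -3.134
```

```bash
python3 -m creep '[[[0,0,20],0],[[0,0,40],0],[[-50,0,40],0],[[-100,0,40],0],[[-150,0,40],0],[[-200,0,40],0],[[-240,0,40],0],[[-240,0,0],0],[[-240,0,-10],0],[[-240,0,-10],0]]' 0.4
python3 - <<'E'
from rig import ctrl
from h import *
st=ctrl.read_state(); info(st)
for n in ('wrist','side','scene'):
    im,d=ctrl.get_image(n); m=ctrl.camera_model(n)
    cv2.imwrite(f'pics/c_{n}.png',im[:,:,::-1]); np.savez(f'/tmp/c_{n}.npz',d=d,**m)
    if n!='wrist':
        x0,y0,x1,y1=dict(scene=(235,200,405,325),side=(280,190,400,320))[n]
        c=cv2.resize(im[y0:y1,x0:x1,::-1],None,fx=4.6,fy=4.6,interpolation=cv2.INTER_CUBIC)
        cv2.imwrite(f"pics/c_{n}_c.png",c)
E
```

```text
time_s: 5.6
eef_pos: [0.5993, 0.0596, 0.2857]
tool_rot: [-0.403, 0.583, 0.404, 0.578]
ft_force: [0.2, -0.1, 0.0]
opening: 0.0343
t 5.6 mould tcp [ -0.9  94.7 285.7] F mould [ 0.3 -0.   0. ] open 34.3
tool axes in mould (cols xyz) [[-0.005, -1.0, 0.006], [-0.006, 0.006, 1.0], [-1.0, 0.005, -0.006]]
turn for z||+y: -0.006  or  3.135 -3.148
```

View pics/c_wrist.png

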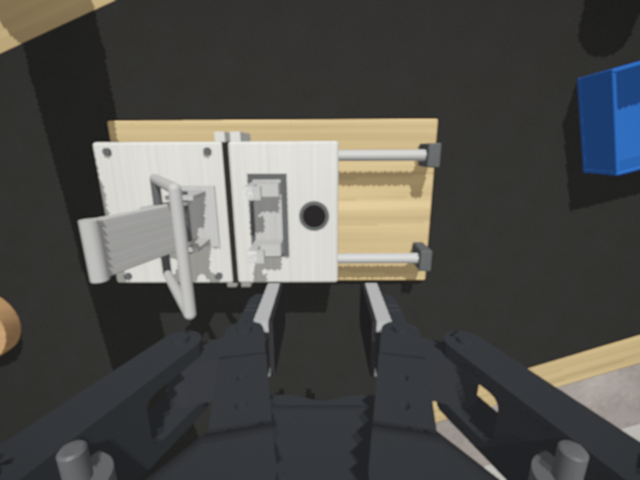

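View pics/c_scene_c.png

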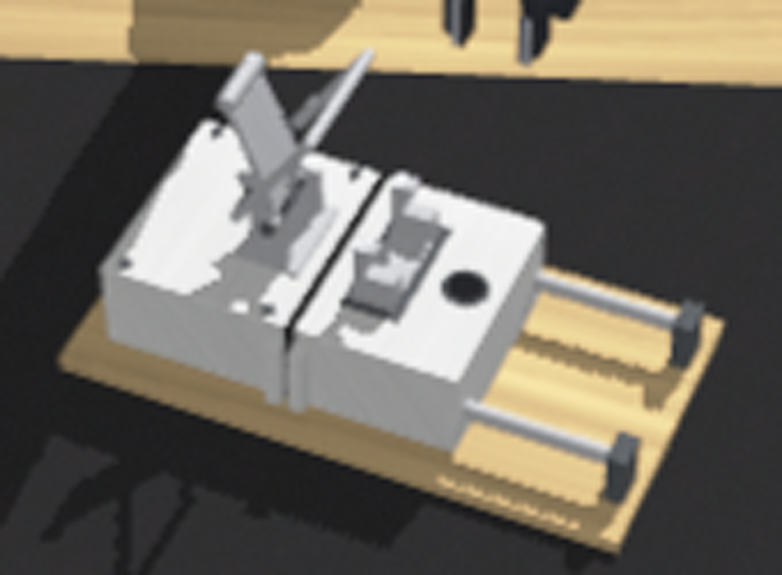

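View pics/c_side_c.png

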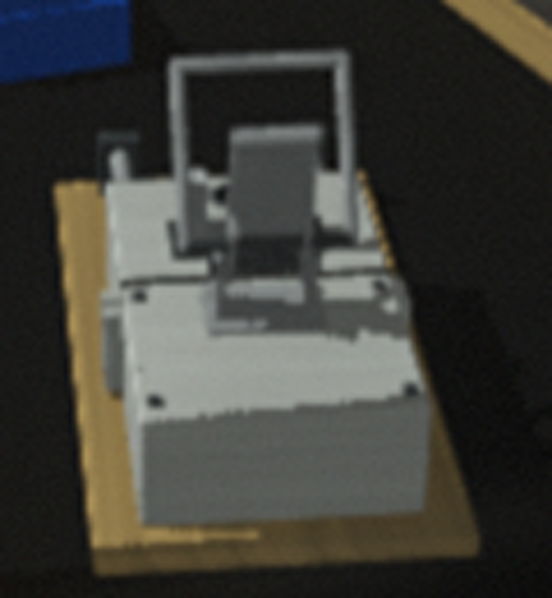

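Run:
```python
from h import *
z=np.load('/tmp/c_wrist.npz'); d=z['d']; m={k:z[k] for k in z.files}
P=w2m(cloud(d,m)*1000)
im=cv2.imread('pics/c_wrist.png')
cv2.imwrite('pics/c_w_c.png',cv2.resize(im[130:330,70:330],None,fx=3,fy=3,interpolation=cv2.INTER_CUBIC))
for v in range(185,321,8):
    r=P[v,170:200]; ok=r[:,2]>140
    if ok.any(): i=np.where(ok)[0]; print(v,170+i.min(),170+i.max(), r[i[np.argmax(r[i,2])]].round(1), r[i,1].mean().round(1))
print('lever')
for (u,v) in [(90,225),(92,250),(97,275),(120,240),(150,230),(105,250)]: print((u,v),P[v,u].round(1))
print('lip/hook')
for (u,v) in [(252,191),(254,256),(268,190),(270,247),(282,200),(265,220),(300,270),(160,160),(320,155)]: print((u,v),P[v,u].round(1))
Z=P[...,2]
for v in (150,160,265,272):
    r=np.where((abs(Z[v,225:350]-80)<4))[0]+225; print(v,P[v,r.max()].round(1),P[v,r.min()].round(1))
mk=(abs(Z-80)<4)
for u in (310,325):
    r=np.where(mk[100:300,u])[0]+100; print(u,P[r.min(),u].round(1),P[r.max(),u].round(1))
```

```text
185 170 179 [-46.    3.3 213.2] 3.0
193 170 181 [-41.2   2.1 214.7] 3.5
201 170 182 [-36.    1.9 214.2] 3.2
209 171 183 [-31.    2.8 214.7] 3.3
217 172 184 [-25.8   3.5 214.8] 3.3
225 173 185 [-20.5   2.1 214.6] 3.3
233 174 186 [-15.2   1.6 214.7] 3.4
241 175 187 [ -9.9   3.6 214.8] 3.3
249 176 188 [ -4.3   1.5 214.5] 3.4
257 177 188 [  1.1   3.1 215. ] 3.2
265 178 189 [  6.9   2.1 214.3] 3.1
273 170 190 [ 12.6   2.1 214.3] -0.1
281 170 191 [ 18.4   2.8 214.3] -10.2
289 171 192 [ 24.3   2.1 214.2] -8.2
297 175 193 [ 30.1   0.9 214.5] -3.2
305 179 194 [ 36.5   1.3 213.7] 0.5
313 183 195 [ 42.1   2.4 214.7] 3.0
lever
(90, 225) [-18.4 -60.6 204.6]
(92, 250) [ -1.  -61.8 205.6]
(97, 275) [ 17.6 -62.1 205. ]
(120, 240) [ -1.7 -55.8 182.2]
(150, 230) [ -3.  -45.8 156.1]
(105, 250) [  2.3 -60.1 194.7]
lip/hook
(252, 191) [-31.   33.8 124.9]
(254, 256) [ 30.   32.1 124.8]
(268, 190) [-29.   44.4 102.2]
(270, 247) [ 27.8  43.9 102.6]
(282, 200) [-16.3  55.   82.1]
(265, 220) [ 4.1 37.  84.4]
(300, 270) [60.5 71.8 80.7]
(160, 160) [-56.4 -66.7  78.1]
(320, 155) [-60.8  94.1  79.6]
150 [-65.5 112.1  77.2] [-65.9  -0.3  79.2]
160 [-55.8 111.2  77.7] [-56.2  -1.3  78.2]
265 [ 56.  112.2  77.3] [ 55.2 -10.   79. ]
272 [ 64.2 112.3  77.4] [ 63.4 -10.7  78.8]
310 [-74.3  84.2  76.4] [73.8 82.5 79.7]
325 [-74.2  99.1  78.7] [74.1 99.  79.1]
```

View pics/c_w_c.png

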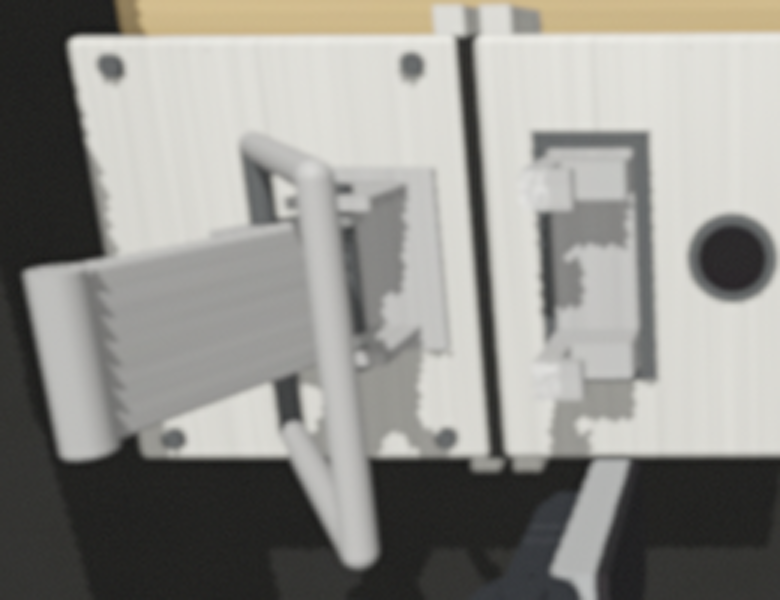

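Run:
```python
from h import *
z=np.load('/tmp/c_wrist.npz'); d=z['d']; m={k:z[k] for k in z.files}
P=w2m(cloud(d,m)*1000)
for v in (190,256): print([(u,P[v,u,1].round(1),P[v,u,2].round(0)) for u in range(240,292,2)])
from rig import ctrl
st=ctrl.read_state(); info(st,[0,3,250])
```

```text
[(240, np.float64(11.6), np.float64(78.0)), (242, np.float64(14.4), np.float64(81.0)), (244, np.float64(26.8), np.float64(125.0)), (246, np.float64(28.5), np.float64(125.0)), (248, np.float64(30.4), np.float64(125.0)), (250, np.float64(32.0), np.float64(125.0)), (252, np.float64(34.0), np.float64(126.0)), (254, np.float64(35.5), np.float64(125.0)), (256, np.float64(37.3), np.float64(125.0)), (258, np.float64(39.2), np.float64(125.0)), (260, np.float64(41.1), np.float64(126.0)), (262, np.float64(38.8), np.float64(103.0)), (264, np.float64(40.9), np.float64(104.0)), (266, np.float64(42.7), np.float64(103.0)), (268, np.float64(44.4), np.float64(102.0)), (270, np.float64(46.5), np.float64(103.0)), (272, np.float64(48.4), np.float64(103.0)), (274, np.float64(50.3), np.float64(103.0)), (276, np.float64(52.3), np.float64(104.0)), (278, np.float64(53.9), np.float64(101.0)), (280, np.float64(53.9), np.float64(87.0)), (282, np.float64(55.3), np.float64(82.0)), (284, np.float64(57.3), np.float64(81.0)), (286, np.float64(59.3), np.float64(81.0)), (288, np.float64(61.4), np.float64(81.0)), (290, 
[... 700 characters left out ...]
loat64(39.8), np.float64(81.0)), (272, np.float64(42.1), np.float64(81.0)), (274, np.float64(44.4), np.float64(82.0)), (276, np.float64(46.3), np.float64(81.0)), (278, np.float64(48.6), np.float64(81.0)), (280, np.float64(50.7), np.float64(81.0)), (282, np.float64(52.8), np.float64(81.0)), (284, np.float64(55.2), np.float64(83.0)), (286, np.float64(57.0), np.float64(80.0)), (288, np.float64(59.2), np.float64(81.0)), (290, np.float64(61.3), np.float64(80.0))]
t 5.75 mould tcp [ -1.4 100.6 285.6] F mould [-0.5  0.3  0.4] open 33.9
tool axes in mould (cols xyz) [[-0.004, -1.0, -0.001], [-0.001, -0.001, 1.0], [-1.0, 0.004, -0.001]]
turn for z||+y: 0.001  or  3.143 -3.14
shift [ 35.7  -1.4 -97.6]
```

```bash
python3 -m creep '[[[10,0,-45],0],[[10,0,-70],0],[[10,0,-70],0],[[10,0,-70],0]]'
python3 - <<'E'
from rig import ctrl
from h import *
st=ctrl.read_state(); info(st,[0,2,230]); print(abs(st['qvel']).max())
m=ctrl.camera_model('wrist'); im,d=ctrl.get_image('wrist')
cv2.imwrite('pics/d_wrist.png',im[:,:,::-1]); np.savez('/tmp/d.npz',d=d,**m)
P=w2m(cloud(d,m)*1000); Z=P[...,2]; X=P[...,0];Y=P[...,1]
mk=(abs(X)<25)&(Z>207)&(Z<220)&(Y>-25)&(Y<30); 
print('bar',mk.sum(),Y[mk].min(),Y[mk].max(),np.median(Y[mk]),np.percentile(Z[mk],95))
mk=(Z>195)&(Z<210)&(Y<-40)&(Y>-90); print('tip',X[mk].min(),X[mk].max(),Y[mk].min(),Y[mk].max(),Z[mk].max())
for sx in(-30,30):
    mk=(abs(X-sx)<4)&(Z>120)&(Z<130)&(Y>10)&(Y<60); print('lip',mk.sum(),Y[mk].min(),Y[mk].max(),np.median(Z[mk]))
mk=(Z>122)&(Z<129)&(Y>10)&(Y<60)&(abs(X)<45)&(abs(X)>15); print('lip x',np.percentile(X[mk&(X<0)],[2,98]),np.percentile(X[mk&(X>0)],[2,98]))
mk=(abs(Z-80)<2.5)&(Y>60)&(abs(X)<70); print('half end',np.percentile(Y[mk],[99,99.8]),mk.sum())
mk=(abs(Z-80)<2.5)&(Y>70)&(Y<105)&(abs(X)<90);print('x',np.percentile(X[mk],[.2,1,99,99.8]))
E
```

```text
time_s: 6.15
eef_pos: [0.5779, -0.0003, 0.2766]
tool_rot: [-0.405, 0.579, 0.406, 0.579]
ft_force: [-0.5, 0.8, -0.7]
opening: 0.0339
t 6.15 mould tcp [ -0.5  31.1 276.6] F mould [-0.8  0.6 -0.7] open 33.9
tool axes in mould (cols xyz) [[-0.002, -1.0, -0.001], [0.001, -0.001, 1.0], [-1.0, 0.002, 0.001]]
turn for z||+y: 0.001  or  3.143 -3.141
shift [ 46.6  -0.6 -29.1]
0.03314333235822612
bar 794 -5.243781792273911 2.9346283577588155 -0.6216485791376105 215.09428846139778
tip -21.811753096556625 22.477103004308564 -73.30537217542812 -60.84465841033753 208.46970187574294
lip 161 22.45458085154689 37.20519755010547 125.81514482818112
lip 140 23.0123988097147 37.62496113280734 125.72139802918258
lip x [-35.22392675 -23.87863166] [24.45219547 35.80497436]
half end [107.74514712 108.34058483] 6353
x [-73.71482062 -72.77972195  72.01720801  73.97816095]
```

View pics/d_wrist.png

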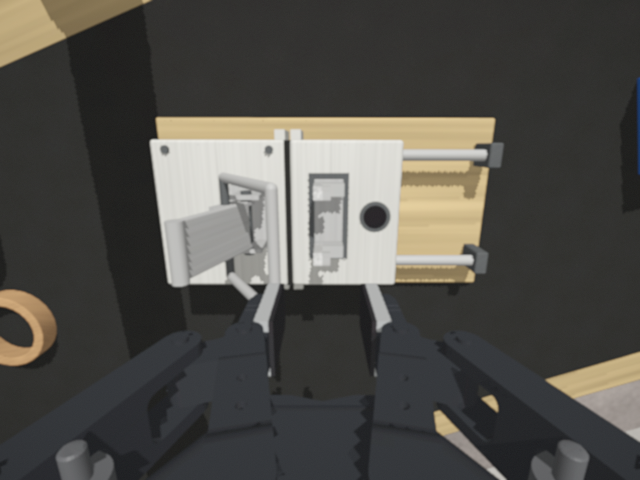

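```bash
echo '{"o":[567.2,-31.1],"yaw":-0.35}' > m.json
python3 -m creep '[[[20,0,-20],0],[[30,0,-32],0],[[40,0,-32],0],[[55,0,-32],0],[[68,0,-32],0],[[77,0,-32],0],[[77,0,-32],0]]'
python3 - <<'E'
from rig import ctrl
from h import *
st=ctrl.read_state(); info(st,[0,0.4,199]); 
m=ctrl.camera_model('wrist'); im,d=ctrl.get_image('wrist')
cv2.imwrite('pics/e_wrist.png',im[:,:,::-1])
E
```

```text
time_s: 6.9
eef_pos: [0.5664, -0.0303, 0.1989]
tool_rot: [-0.405, 0.58, 0.407, 0.578]
ft_force: [-0.3, 0.0, -0.6]
opening: 0.0337
t 6.9 mould tcp [ -1.    0.5 198.9] F mould [-0.3 -0.1 -0.6] open 33.7
tool axes in mould (cols xyz) [[-0.003, -1.0, -0.002], [-0.0, -0.002, 1.0], [-1.0, 0.003, -0.0]]
turn for z||+y: 0.002  or  3.143 -3.14
shift [-0.1 -1.  -0.1]
```

View pics/e_wrist.png

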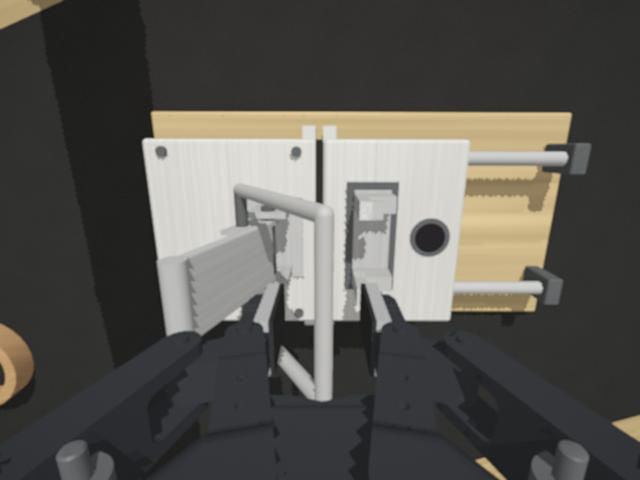

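```bash
python3 -m creep '[[[0,0,0],0],[[0,0,0],0],[[0,0,0],0],[[0,0,0],0],[[0,0,0],0]]' 0 60
python3 - <<'E'
from rig import ctrl
from h import *
st=ctrl.read_state(); info(st)
th=1.225
def pin(th): return np.array([-38-24.5*np.cos(th)-5.2*np.sin(th),110+24.5*np.sin(th)-5.2*np.cos(th)])
for th in (1.225,1.3,1.4,1.5,1.57,1.62):
    p=pin(th); print(th,p.round(1),[ (p+95*np.array([np.cos(e),np.sin(e)])).round(1).tolist() for e in np.radians([57,45,30,15,5,0,-5,-10,-14.9])])
from scipy.optimize import brentq
for y in (50,48.6,46,44,42,40,38,36,35,34): print(y,brentq(lambda t:np.hypot(*(pin(t)-[y,110]))-95,.2,1.75).__round__(2)if (np.hypot(*(pin(.2)-[y,110]))-95)*(np.hypot(*(pin(1.75)-[y,110]))-95)<0 else None)
E
```

```text
time_s: 7.45
eef_pos: [0.5677, -0.0311, 0.2011]
tool_rot: [-0.406, 0.579, 0.405, 0.58]
ft_force: [-0.1, 1.0, 2.7]
opening: 0.0053
t 7.45 mould tcp [4.000e-01 1.000e-01 2.011e+02] F mould [-0.4  0.9  2.7] open 5.3
tool axes in mould (cols xyz) [[0.002, -1.0, -0.0], [0.001, -0.0, 1.0], [-1.0, -0.002, 0.001]]
turn for z||+y: 0.0  or  3.142 -3.141
1.225 [-51.2 131.3] [[0.5, 211.0], [16.0, 198.5], [31.1, 178.8], [40.6, 155.9], [43.4, 139.6], [43.8, 131.3], [43.4, 123.0], [42.4, 114.8], [40.6, 106.9]]
1.3 [-49.6 132.2] [[2.2, 211.9], [17.6, 199.4], [32.7, 179.7], [42.2, 156.8], [45.1, 140.5], [45.4, 132.2], [45.1, 123.9], [44.0, 115.7], [42.2, 107.8]]
1.4 [-47.3 133.3] [[4.5, 212.9], [19.9, 200.4], [35.0, 180.8], [44.5, 157.8], [47.3, 141.5], [47.7, 133.3], [47.3, 125.0], [46.3, 116.8], [44.5, 108.8]]
1.5 [-44.9 134.1] [[6.8, 213.7], [22.3, 201.2], [37.4, 181.6], [46.8, 158.7], [49.7, 142.4], [50.1, 134.1], [49.7, 125.8], [48.6, 117.6], [46.9, 109.6]]
1.57 [-43.2 134.5] [[8.5, 214.2], [24.0, 201.7], [39.1, 182.0], [48.5, 159.1], [51.4, 142.8], [51.8, 134.5], [51.4, 126.2], [50.3, 118.0], [48.6, 110.1]]
1.62 [-42.  134.7] [[9.8, 214.4], [25.2, 201.9], [40.3, 182.2], [49.8, 159.3], [52.6, 143.0], [53.0, 134.7], [52.6, 126.4], [51.6, 118.2], [49.8, 110.3]]
50 1.63
48.6 1.57
46 1.46
44 1.36
42 1.26
40 1.15
38 1.02
36 0.87
35 0.78
34 0.68
```

Run:
```python
from rig import ctrl
from h import *
st=ctrl.read_state(); info(st); 
m=ctrl.camera_model('wrist'); im,d=ctrl.get_image('wrist')
cv2.imwrite('pics/f_wrist.png',cv2.resize(im[150:450,200:450,::-1],None,fx=2,fy=2,interpolation=cv2.INTER_CUBIC))
im,d=ctrl.get_image('side'); cv2.imwrite('pics/f_side.png',cv2.resize(im[130:300,260:430,::-1],None,fx=3.5,fy=3.5,interpolation=cv2.INTER_CUBIC))
im,d=ctrl.get_image('scene'); cv2.imwrite('pics/f_scene.png',cv2.resize(im[130:300,220:390,::-1],None,fx=3.5,fy=3.5,interpolation=cv2.INTER_CUBIC))
info(ctrl.read_state())
```

```text
t 7.45 mould tcp [4.000e-01 1.000e-01 2.011e+02] F mould [-0.4  0.9  2.7] open 5.3
tool axes in mould (cols xyz) [[0.002, -1.0, -0.0], [0.001, -0.0, 1.0], [-1.0, -0.002, 0.001]]
turn for z||+y: 0.0  or  3.142 -3.141
t 7.6 mould tcp [4.00e-01 2.00e-01 2.01e+02] F mould [0.3 1.5 4.5] open 5.5
tool axes in mould (cols xyz) [[0.002, -1.0, -0.001], [0.001, -0.001, 1.0], [-1.0, -0.002, 0.001]]
turn for z||+y: 0.001  or  3.142 -3.141
```

View pics/f_wrist.png

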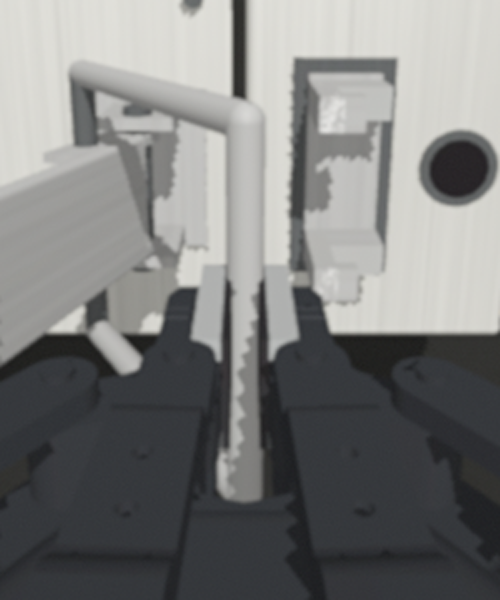

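View pics/f_scene.png

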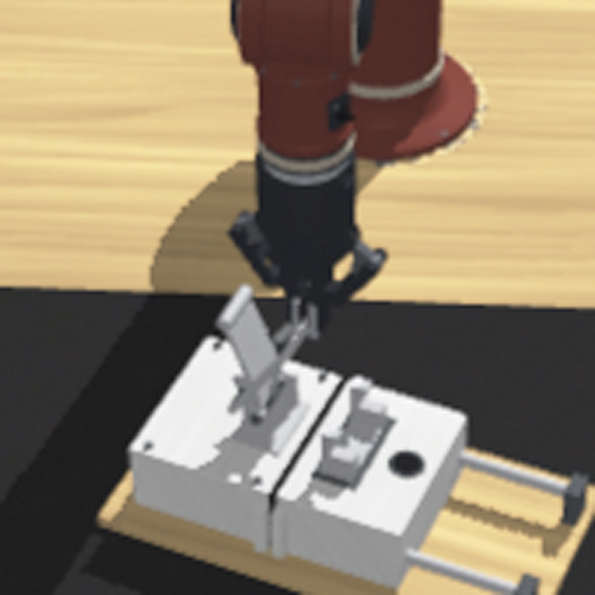

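View pics/f_side.png

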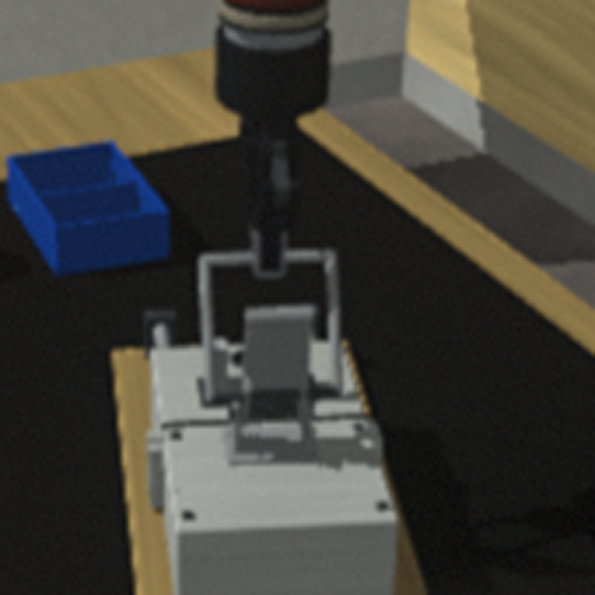

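```bash
python3 -m creep '[[[2,0,4],0],[[5,0,8],0],[[11,0,16],0],[[20,0,24],0],[[30,0,31],0],[[40,0,37],0],[[51,0,42],0],[[60,0,45],0],[[69,0,48],0],[[69,0,48],0],[[69,0,48],0]]'
python3 - <<'E'
from rig import ctrl
from h import *
st=ctrl.read_state(); info(st); 
m=ctrl.camera_model('wrist'); im,d=ctrl.get_image('wrist')
cv2.imwrite('pics/g_wrist.png',im[:,:,::-1]); np.savez('/tmp/g.npz',d=d,**m)
P=w2m(cloud(d,m)*1000); Z=P[...,2]; X=P[...,0];Y=P[...,1]
mk=(Z>132)&(Z<160)&(Y>35)&(Y<60)&(X<-15)&(X>-50); print('bar',mk.sum(),Y[mk].min(),Y[mk].max(),np.percentile(Z[mk],[50,95]))
for sx in(-30,30):
    mk=(abs(X-sx)<5)&(Z>120)&(Z<129)&(Y>10)&(Y<60); 
    if mk.any(): print('lip',mk.sum(),Y[mk].min(),Y[mk].max(),np.median(Z[mk]))
im,d=ctrl.get_image('side'); cv2.imwrite('pics/g_side.png',cv2.resize(im[130:300,260:430,::-1],None,fx=3.5,fy=3.5,interpolation=cv2.INTER_CUBIC))
E
```

```text
time_s: 8.7
eef_pos: [0.5834, 0.0123, 0.1301]
tool_rot: [-0.405, 0.58, 0.405, 0.579]
ft_force: [1.8, -4.8, 0.4]
opening: 0.0051
t 8.7 mould tcp [  0.3  46.3 130.1] F mould [ 3.4 -3.9  0.4] open 5.1
tool axes in mould (cols xyz) [[-0.0, -1.0, 0.001], [-0.002, 0.001, 1.0], [-1.0, 0.0, -0.002]]
turn for z||+y: -0.001  or  3.14 -3.143
bar 1882 35.077047839691396 49.433492454716045 [142.93533406 144.34829562]
lip 758 23.668683718152383 38.90210280760867 125.78233009337598
```

View pics/g_wrist.png

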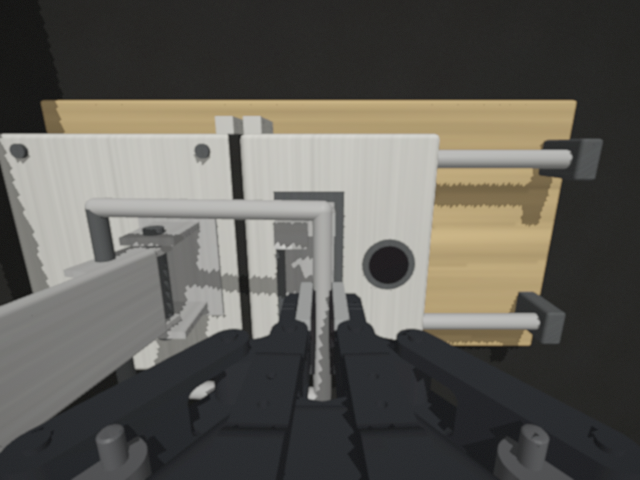

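View pics/g_side.png

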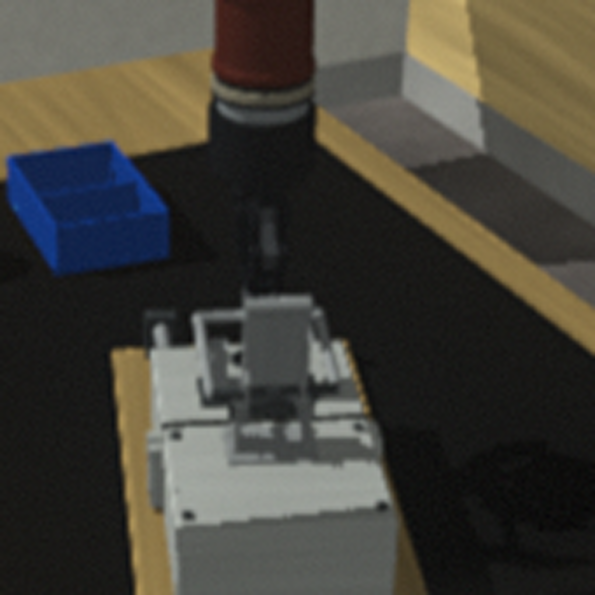

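```bash
python3 -m creep '[[[6,0,2],0],[[12,0,2],0],[[18,0,2],0],[[23,0,2],0],[[28,0,1],0],[[28,0,1],0]]'
python3 - <<'E'
from rig import ctrl
from h import *
st=ctrl.read_state(); info(st); 
m=ctrl.camera_model('wrist'); im,d=ctrl.get_image('wrist')
cv2.imwrite('pics/h_wrist.png',im[:,:,::-1]); np.savez('/tmp/g.npz',d=d,**m)
P=w2m(cloud(d,m)*1000); Z=P[...,2]; X=P[...,0];Y=P[...,1]
for lo,hi in ((-43,-37),(-22,-16)):
    mk=(Z>106)&(Z<120)&(Y>35)&(Y<60)&(X<hi)&(X>lo); print('bar',mk.sum(),Y[mk].min(),Y[mk].max(),np.percentile(Z[mk],[50,95]))
for sx in(-30,30):
    mk=(abs(X-sx)<5)&(Z>122)&(Z<129)&(Y>10)&(Y<60); 
    if mk.any(): print('lip',mk.sum(),Y[mk].min(),Y[mk].max(),np.median(Z[mk]))
E
```

```text
time_s: 9.4
eef_pos: [0.5843, 0.0148, 0.103]
tool_rot: [-0.405, 0.579, 0.405, 0.58]
ft_force: [1.6, -3.2, 1.7]
opening: 0.0049
t 9.4 mould tcp [  0.3  48.9 103. ] F mould [ 2.6 -2.4  1.7] open 4.9
tool axes in mould (cols xyz) [[0.001, -1.0, -0.0], [0.001, -0.0, 1.0], [-1.0, -0.001, 0.001]]
turn for z||+y: 0.0  or  3.142 -3.141
bar 465 35.06881717773746 51.91852412067068 [115.93498824 118.4751212 ]
bar 258 44.575827791691125 52.10935819366405 [115.24764527 116.59619974]
lip 1077 23.447951105104025 38.88933415981724 125.77060718466737
```

View pics/h_wrist.png

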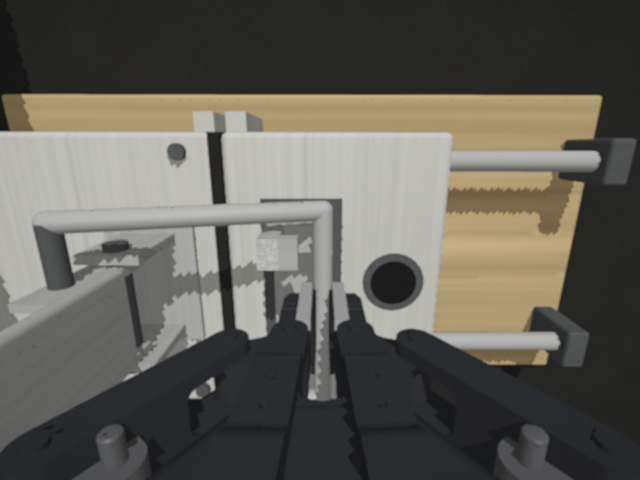

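```bash
python3 -m creep '[[[2,0,0],0],[[2,0,-3],0],[[2,0,-6],0],[[2,0,-9],0],[[2,0,-12],0],[[2,0,-14],0],[[2,0,-14],0]]'
python3 - <<'E'
from rig import ctrl
from h import *
st=ctrl.read_state(); info(st); 
m=ctrl.camera_model('wrist'); im,d=ctrl.get_image('wrist')
cv2.imwrite('pics/i_wrist.png',im[:,:,::-1]); np.savez('/tmp/g.npz',d=d,**m)
P=w2m(cloud(d,m)*1000); Z=P[...,2]; X=P[...,0];Y=P[...,1]
for lo,hi in ((-43,-37),(-22,-16)):
    mk=(Z>106)&(Z<120)&(Y>25)&(Y<60)&(X<hi)&(X>lo); print('bar',mk.sum(),Y[mk].min(),Y[mk].max(),np.percentile(Z[mk],[50,95]))
for sx in(-30,30):
    mk=(abs(X-sx)<5)&(Z>122)&(Z<129)&(Y>10)&(Y<60); 
    if mk.any(): print('lip',mk.sum(),Y[mk].min(),Y[mk].max(),np.median(Z[mk]))
E
```

```text
time_s: 10.15
eef_pos: [0.5809, 0.0056, 0.1018]
tool_rot: [-0.406, 0.576, 0.407, 0.581]
ft_force: [6.0, 1.5, 0.5]
opening: 0.0055
t 10.15 mould tcp [  0.3  39.2 101.8] F mould [5.1 3.5 0.5] open 5.5
tool axes in mould (cols xyz) [[0.003, -1.0, -0.003], [0.007, -0.003, 1.0], [-1.0, -0.003, 0.007]]
turn for z||+y: 0.003  or  3.145 -3.139
bar 481 25.01141769713575 42.40210528926983 [114.68638432 116.85993327]
bar 182 34.708242206910256 42.20391232519684 [114.00630748 115.2738336 ]
lip 1083 23.571746769181512 38.66689339028792 125.78951348015549
lip 279 32.66472127830407 38.53290880384768 125.86486977028815
```

View pics/i_wrist.png

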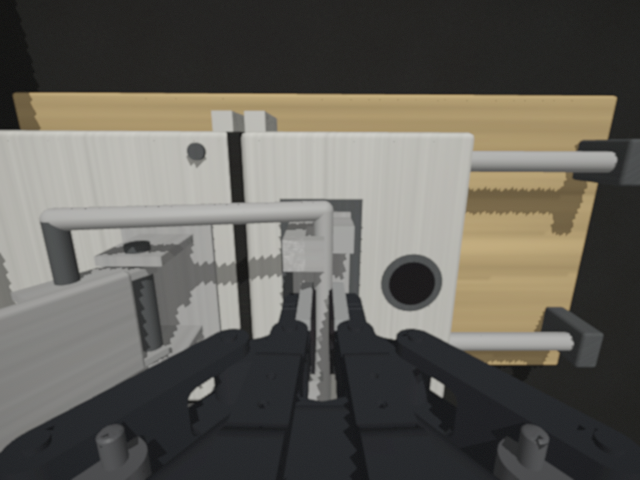

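```bash
python3 -m creep '[[[0,0,-2],0],[[0,0,-4],0],[[0,0,-4],0]]'
python3 - <<'E'
from rig import ctrl
from h import *
st=ctrl.read_state(); info(st); 
m=ctrl.camera_model('wrist'); im,d=ctrl.get_image('wrist')
cv2.imwrite('pics/j_wrist.png',im[:,:,::-1])
P=w2m(cloud(d,m)*1000); Z=P[...,2]; X=P[...,0];Y=P[...,1]
for lo,hi in ((-43,-37),(-22,-16)):
    mk=(Z>106)&(Z<120)&(Y>25)&(Y<60)&(X<hi)&(X>lo); print('bar',mk.sum(),Y[mk].min(),Y[mk].max(),np.percentile(Z[mk],[50,95]))
for sx in(-30,30):
    mk=(abs(X-sx)<5)&(Z>122)&(Z<129)&(Y>10)&(Y<60); 
    if mk.any(): print('lip',mk.sum(),Y[mk].min(),Y[mk].max(),np.median(Z[mk]))
E
```

```text
time_s: 10.5
eef_pos: [0.58, 0.0031, 0.1017]
tool_rot: [-0.405, 0.576, 0.407, 0.582]
ft_force: [5.2, 2.9, -0.5]
opening: 0.0054
t 10.5 mould tcp [  0.3  36.5 101.7] F mould [ 3.9  4.5 -0.5] open 5.4
tool axes in mould (cols xyz) [[0.003, -1.0, -0.003], [0.008, -0.003, 1.0], [-1.0, -0.003, 0.008]]
turn for z||+y: 0.003  or  3.145 -3.138
bar 424 25.05671446371465 39.641443782575784 [114.41585815 115.97559572]
bar 125 31.95728066854356 39.47257823485577 [113.89109335 115.11055966]
lip 1076 23.631474938959276 38.81254354695977 125.79384611255873
lip 413 29.906387563314997 38.716296913275585 125.74992367916244
```

```bash
python3 -m creep '[[[0,0,2],0],[[0,0,2],0],[[0,0,2],0],[[0,0,2],0]]' 0.3
python3 - <<'E'
from rig import ctrl
from h import *
st=ctrl.read_state(); info(st); 
m=ctrl.camera_model('wrist'); im,d=ctrl.get_image('wrist')
cv2.imwrite('pics/k_wrist.png',im[:,:,::-1])
P=w2m(cloud(d,m)*1000); Z=P[...,2]; X=P[...,0];Y=P[...,1]
for lo,hi in ((-43,-37),(-22,-16)):
    mk=(Z>106)&(Z<120)&(Y>25)&(Y<60)&(X<hi)&(X>lo); print('bar',mk.sum(),Y[mk].min(),Y[mk].max(),np.percentile(Z[mk],[50,95]))
E
```

```text
time_s: 10.95
eef_pos: [0.5771, -0.0005, 0.1008]
tool_rot: [-0.405, 0.58, 0.406, 0.579]
ft_force: [-0.8, -0.1, -0.5]
opening: 0.0255
t 10.95 mould tcp [ -1.2  32.1 100.8] F mould [-0.7 -0.3 -0.5] open 25.5
tool axes in mould (cols xyz) [[-0.002, -1.0, 0.0], [-0.001, 0.0, 1.0], [-1.0, 0.002, -0.001]]
turn for z||+y: -0.0  or  3.141 -3.142
bar 415 25.051947389450774 39.53219842574528 [114.65409926 116.24971609]
bar 111 31.93633076729555 39.44895793821357 [114.39103662 115.62595851]
```

View pics/k_wrist.png

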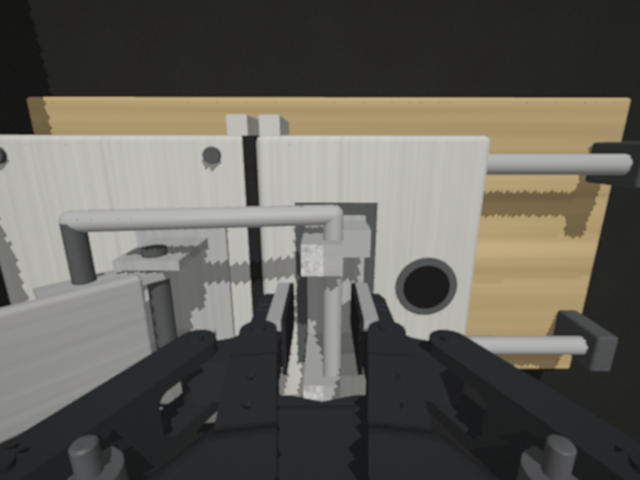

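```bash
python3 -m creep '[[[-15,0,2],0],[[-45,0,2],0],[[-90,0,2],0],[[-135,0,2],0],[[-140,0,2],0],[[-140,0,2],0]]'
python3 -m creep '[[[0,0,-45],0],[[0,0,-60],0],[[0,0,-60],0],[[0,0,-60],0]]' 0
python3 - <<'E'
from rig import ctrl
from h import *
st=ctrl.read_state(); info(st); 
m=ctrl.camera_model('wrist'); im,d=ctrl.get_image('wrist')
cv2.imwrite('pics/l_wrist.png',im[:,:,::-1])
P=w2m(cloud(d,m)*1000); Z=P[...,2]; X=P[...,0];Y=P[...,1]
mk=(abs(X)<20)&(Z>140)&(Z<200)&(Y<-60)&(Y>-140);print('lever',mk.sum(),Z[mk].max(),Y[mk&(Z>Z[mk].max()-4)].mean(),Y[mk].min())
mk=(abs(X)<20)&(Z>100)&(Z<125)&(Y>25)&(Y<60); print('bar',mk.sum(),Y[mk].min(),Y[mk].max(),np.percentile(Z[mk],[50,95]))
E
```

```text
time_s: 11.6
eef_pos: [0.5794, 0.0012, 0.2429]
tool_rot: [-0.406, 0.578, 0.405, 0.58]
ft_force: [-1.1, -0.3, -1.5]
opening: 0.0257
time_s: 12.0
eef_pos: [0.5578, -0.0544, 0.24]
tool_rot: [-0.404, 0.58, 0.406, 0.579]
ft_force: [-0.0, 0.2, 0.8]
opening: -0.0
t 12.0 mould tcp [ -0.9 -25.1 240. ] F mould [-0.1  0.2  0.8] open -0.0
tool axes in mould (cols xyz) [[-0.003, -1.0, 0.0], [0.0, 0.0, 1.0], [-1.0, 0.003, 0.0]]
turn for z||+y: -0.0  or  3.141 -3.142
lever 4728 190.69349262309086 -97.90157162080901 -104.20964381725464
bar 468 31.606035263032105 39.84178831253407 [114.14793325 115.48941461]
```

View pics/l_wrist.png

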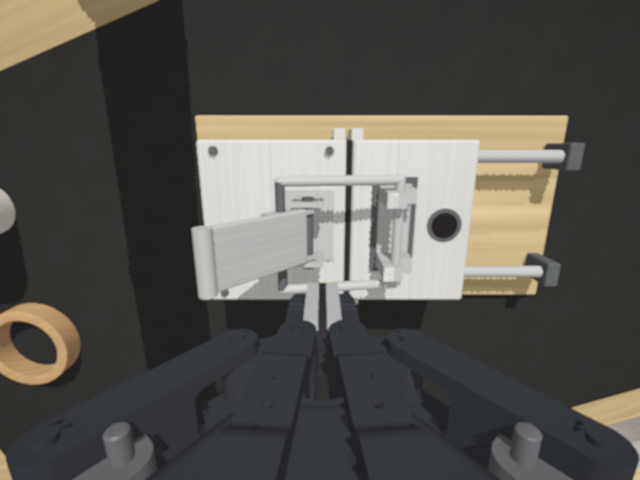

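```bash
python3 -m creep '[[[0,0,-40],0],[[10,0,-48],0],[[40,0,-48],0],[[55,0,-48],0],[[60,0,-48],0],[[60,0,-48],0]]'
python3 - <<'E'
from rig import ctrl
from h import *
st=ctrl.read_state(); info(st)
E
```

```text
time_s: 12.65
eef_pos: [0.5419, -0.0989, 0.1804]
tool_rot: [-0.405, 0.579, 0.406, 0.579]
ft_force: [0.2, 0.0, 0.6]
opening: -0.0001
t 12.65 mould tcp [ -0.6 -72.3 180.4] F mould [0.2 0.1 0.6] open -0.1
tool axes in mould (cols xyz) [[-0.002, -1.0, -0.002], [0.0, -0.002, 1.0], [-1.0, 0.002, 0.0]]
turn for z||+y: 0.002  or  3.143 -3.14
```

```bash
python3 -m creep '[[[4,0,-2],0],[[9,0,-7],0],[[13,0,-12],0],[[19,0,-17],0],[[25,0,-22],0],[[32,0,-26],0],[[39,0,-30],0],[[45,0,-32],0]]'
python3 - <<'E'
from rig import ctrl
from h import *
st=ctrl.read_state(); info(st)
m=ctrl.camera_model('wrist'); im,d=ctrl.get_image('wrist')
cv2.imwrite('pics/n_wrist.png',im[:,:,::-1])
E
```

```text
time_s: 13.45
eef_pos: [0.5306, -0.1311, 0.1355]
tool_rot: [-0.405, 0.58, 0.405, 0.579]
ft_force: [1.0, -0.2, 0.8]
opening: -0.0
t 13.45 mould tcp [  -0.  -106.5  135.5] F mould [1.1 0.1 0.8] open -0.0
tool axes in mould (cols xyz) [[-0.0, -1.0, 0.001], [-0.001, 0.001, 1.0], [-1.0, 0.0, -0.001]]
turn for z||+y: -0.001  or  3.141 -3.142
```

View pics/n_wrist.png

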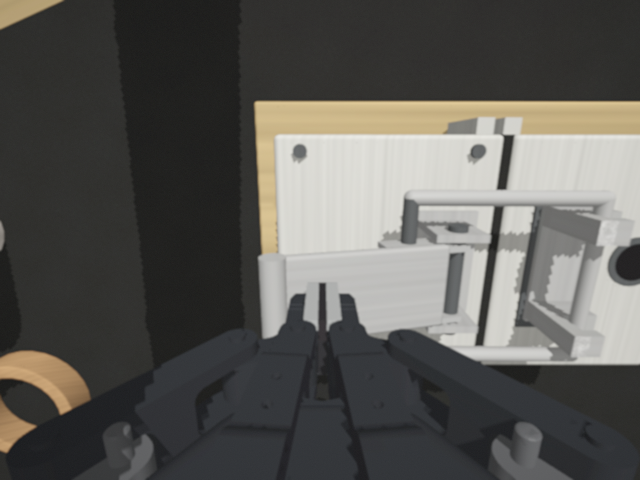

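Lever is going down, bar still under both hooks. Press on to the stop.

```bash
python3 -m creep '[[[5,0,-1],0],[[9,0,-2],0],[[13,0,-2],0],[[17,0,-2],0],[[20,0,-2],0],[[22,0,-2],0],[[22,0,-2],0]]'
python3 - <<'E'
from rig import ctrl
from h import *
st=ctrl.read_state(); info(st)
E
```

```text
time_s: 14.2
eef_pos: [0.5302, -0.1318, 0.1179]
tool_rot: [-0.405, 0.579, 0.405, 0.58]
ft_force: [-7.3, 0.7, 24.1]
opening: -0.0002
t 14.2 mould tcp [  -0.2 -107.3  117.9] F mould [-7.1 -1.8 24.1] open -0.2
tool axes in mould (cols xyz) [[0.001, -1.0, -0.0], [0.001, -0.0, 1.0], [-1.0, -0.001, 0.001]]
turn for z||+y: 0.0  or  3.142 -3.141
```

```bash
python3 -m creep '[[[-15,0,0],0],[[-45,0,0],0],[[-90,0,0],0],[[-130,0,15],0],[[-150,0,30],0],[[-150,0,30],0],[[-150,0,30],0],[[-150,0,30],0]]'
python3 - <<'E'
from rig import ctrl
from h import *
st=ctrl.read_state(); info(st)
m=ctrl.camera_model('wrist'); im,d=ctrl.get_image('wrist')
cv2.imwrite('pics/o_wrist.png',im[:,:,::-1])
P=w2m(cloud(d,m)*1000); Z=P[...,2]; X=P[...,0];Y=P[...,1]
for y in range(-135,-25,15):
    mk=(abs(X)<18)&(abs(Y-y)<4)&(Z>85); print(y,mk.sum(),np.median(Z[mk]) if mk.any() else None)
mk=(abs(X)<20)&(Z>106)&(Z<125)&(Y>22)&(Y<60); print('bar',mk.sum(),Y[mk].min(),Y[mk].max(),np.percentile(Z[mk],[50,95]))
for sx in(-30,30):
    mk=(abs(X-sx)<5)&(Z>122)&(Z<129)&(Y>10)&(Y<60); 
    if mk.any(): print('lip',mk.sum(),Y[mk].min(),Y[mk].max(),np.median(Z[mk]))
mk=(abs(Z-80)<2.5)&(Y>60)&(abs(X)<70); print('half end',np.percentile(Y[mk],[99,99.8]))
for n in ('side','scene'):
    im,d=ctrl.get_image(n); cv2.imwrite(f'pics/o_{n}.png',im[:,:,::-1])
E
```

```text
time_s: 15.0
eef_pos: [0.5391, -0.1046, 0.2625]
tool_rot: [-0.404, 0.581, 0.406, 0.578]
ft_force: [-0.6, 0.2, -0.1]
opening: -0.0004
t 15.0 mould tcp [ -1.2 -78.6 262.5] F mould [-0.6  0.  -0.1] open -0.4
tool axes in mould (cols xyz) [[-0.004, -1.0, 0.001], [-0.002, 0.001, 1.0], [-1.0, 0.004, -0.002]]
turn for z||+y: -0.001  or  3.141 -3.143
-135 3246 351.24441748017557
-120 6625 339.99555849359757
-105 4078 321.3370670057109
-90 4169 334.6950010152631
-75 6383 338.1605134122372
-60 2225 318.5575703112301
-45 5195 332.3908168413765
-30 4654 349.41904623839764
bar 421 28.273598081657493 36.28365869983515 [114.95302217 116.50406063]
lip 236 20.764086410230103 37.02029785736279 125.73688156057514
lip 206 20.671722832049646 36.69377211882214 125.81842263822482
half end [108.83407925 109.50851635]
```

View pics/o_wrist.png

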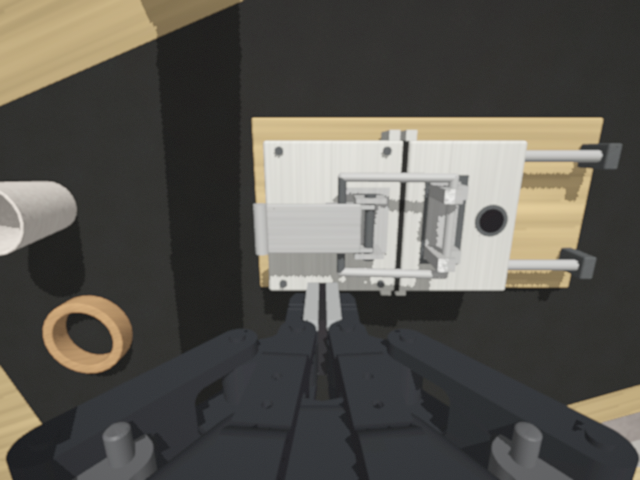

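View pics/o_side.png

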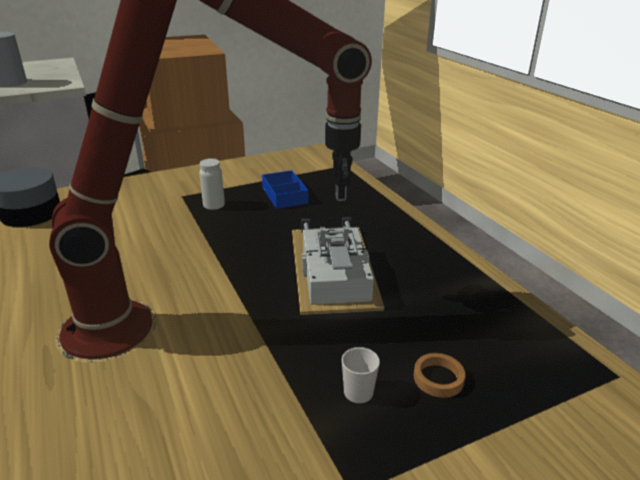

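View pics/o_scene.png

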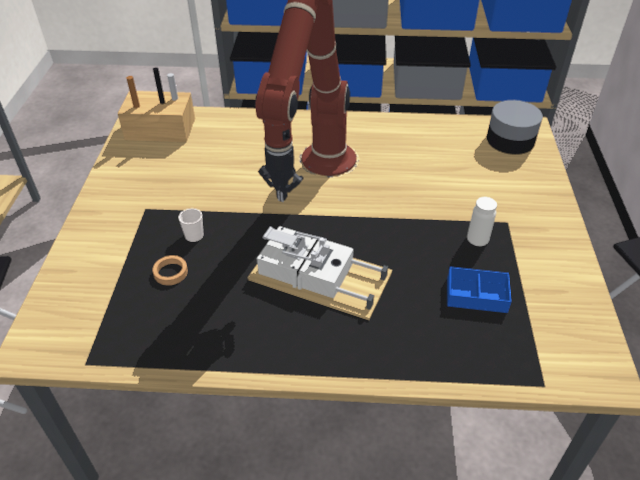

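```bash
python3 -m creep '[[[-10,0,0],0],[[-10,0,0],0],[[-10,0,0],0],[[-10,0,0],0],[[-10,0,0],0]]'
python3 - <<'E'
from rig import ctrl
from h import *
m=ctrl.camera_model('wrist'); im,d=ctrl.get_image('wrist')
cv2.imwrite('pics/p_wrist.png',im[:,:,::-1])
P=w2m(cloud(d,m)*1000); Z=P[...,2]; X=P[...,0];Y=P[...,1]
for y in range(-135,-35,15):
    mk=(abs(X)<18)&(abs(Y-y)<4)&(Z>85)&(Z<160); print(y,mk.sum(),np.median(Z[mk]) if mk.any() else None)
mk=(abs(X)<20)&(Z>106)&(Z<125)&(Y>22)&(Y<60); print('bar',Y[mk].min(),Y[mk].max())
for sx in(-30,30):
    mk=(abs(X-sx)<5)&(Z>122)&(Z<129)&(Y>10)&(Y<60); print('lip',Y[mk].max())
info(ctrl.read_state())
E
```

```text
time_s: 15.65
eef_pos: [0.5404, -0.1038, 0.2742]
tool_rot: [-0.405, 0.579, 0.405, 0.579]
ft_force: [0.1, -0.3, 0.5]
opening: -0.0003
-135 289 121.2349152523558
-120 339 117.75746138992399
-105 346 117.81649092735495
-90 347 117.75591090742127
-75 349 117.83161056731323
-60 338 117.72001268685833
-45 201 116.93803894868981
bar 28.191936407986248 36.48626279173817
lip 36.72381799582947
lip 36.98977155319663
t 15.7 mould tcp [-2.000e-01 -7.740e+01  2.742e+02] F mould [-0.4 -0.5 -0. ] open -0.1
tool axes in mould (cols xyz) [[-0.0, -1.0, -0.0], [-0.0, -0.0, 1.0], [-1.0, 0.0, -0.0]]
turn for z||+y: 0.0  or  3.142 -3.141
```

The lever lies flat at 118 mm, the bar sits under both lips, and the keeper has been drawn about 2 mm. The robot is clear of everything, so I'm handing in.

```bash
python3 -c "
from rig import ctrl
print(ctrl.finish_job())"
```

```text
the job is handed in; nothing more can be done
None
```

The mould is closed and clamped, and I handed the job in at about 16 s of the 56 s allowed.

I pushed the sliding half to its firm stop (about 21 N). Then I pinched the crossbar, carried it over and down past the lips, and drew it back under both hooks. After letting go, I pressed the lever down to its stop (about 24 N) and moved the arm clear.

**Last checks:**
- **Lever:** it stays flat after release. Its face measured 117.8 mm above the bench along its length; 118 mm means fully closed.
- **Crossbar:** it sits behind both lips.
- **Keeper:** it has been drawn about 2 mm by the latch, in line with the 2 to 3 mm expected for a tight clamp.
- **Bystanders:** the cup, tape, bottle and tray look unmoved in the pictures, though I did not measure them.
- **Robot:** it is touching nothing, with wrist force about 0 N.

No check failed. One early wrist picture was taken while the arm was still settling and read about 2 mm off, so I discarded it and measured again from a still view. While gripping the bar the finger opening read about 5 mm, although the bar is 8 mm. The grip held, and I did not find out why.

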